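# Put the parts cups back in the angled holder

### The arm

A 6-joint arm with a two-finger parallel gripper is mounted at the origin on the work surface. World frame = base frame: x ahead of the robot, y to its left, z up, the work surface at z = 0. Lengths are in mm, angles in rad, forces in N, time in s.
With the tool pointing down it reaches from about 350 to 975 mm from the base axis. Payload 7.1 kg.
Tool frame: the origin (TCP) lies between the finger pads; the fingertips stand 17 mm ahead of it and the grasp point (between the pads) lies 2 mm behind it (tip_reach is the y of the fingertips in the tool frame, in mm); y points along the fingers, x is the direction in which the jaws open and shut, and the axes are right-handed (so a half turn about y gives the same grasp; the last joint's range is limited). The gripper opens to 88 mm and grips with 3 to 60 N. Pads are 20 mm wide; open, the fingers measure 115 mm over their backs; the gripper's body (75 mm by 178 mm) begins 61 mm behind the grasp point.
Start: joints at [-1.14, 0.423, 1.63, -0, 1.089, -0.019], TCP at [271.755, -562.809, 239.675] pointing down, gripper open.
Joint ranges: [-3, 3], [-0.9, 2.11], [0.09, 2.58], [-1.31, 4.45], [0.11, 2.69], [-2.54, 2.54]. Speed limits (rad/s): [2.39, 2.39, 3.01, 3.14, 3.14, 3.14].

### API

Orientations are given as a rotation vector (axis times angle).
In Python, from workcell import get_obs, get_image, camera_model, close_job, silhouettes, tip_of, tip_reach gives the robot as it stands. The module is installed in compiled form; this text tells all that it offers.
- The arm moves only by the tool arm_command, never from a script. Its argument "targets" is a list of rows, each a list of 4 numbers: the shift along the tool's x, y, z in mm, then the turn about the tool's y in rad. A call has 1 to 20 rows; each row shifts and turns the commanded pose from where the row before left it, along the tool's axes as they then stand; what a row does not reach is not made up. A row lasts 1/12 s, in which the tool goes at most 41.7 mm and 7.16 degrees, less where a joint would pass 70% of its speed; a pose out of reach is approached as far as the arm can. A call is refused whole if a number of a shift passes 41.7 or a number of a turn 0.125, either way. A call with a gripper value outside its range is refused whole. "gripper" is the opening in per cent of the stroke, from 0 (shut) to 100 (fully open), set as the call begins (left out, the last holds). The fingers move at their own pace and stop on an object; the grip force is fixed at half the most. Time passes only in rows, so rows that do not move let the fingers close. It gives the time, the measured TCP pose, the force and the opening at its end, in the units of the state.
- get_obs(): the state, without advancing time (a new reading comes with each control period).
- get_image(name): name is "scene" or "top"; returns the picture (400x640x3 uint8, blue, green, red); there is no depth.
- camera_model(name): a dict with "mtx" (3x3 intrinsics, pixels), "position" and "orientation" of the camera in the world. Camera axes: x right, y up, looking along -z (the intrinsics and any distortion apply to the point x, -y, -z); pixel columns grow to the right and rows downward; lengths in mm; the calibration is good to about 2 mm. A picture is of the moment at which its call begins. camera_model takes no time and is no camera call.
- close_job(): hands the job in, once; it reports no verdict.
Trained networks look in the newest picture that a camera, given by its name, has taken for a name from the list of things; names that differ only in an ending like _2 or _b are one class to them, and where a whole thing is asked for, a point or a joint stands for the part that bears it (a point fixed in the world has none). Each returns a list of dicts, best first, with "conf" (0 to 1); they miss things now and then, are a little off and sometimes report something else, mostly with a low value. They report only what shows in the picture. A call takes as long as a camera call. They do not tell look-alikes from the thing itself.
- silhouettes(camera, thing): "pixels" (400x640 bool, what is visible of it) and "at" ([column, row] in pixels, amid what is visible of it).
- tip_of(camera, thing): "at" ([column, row] in pixels: a listed point, or the origin of a listed thing).
The state is a dict: "t": time; "qpos": joint angles; "qvel": joint speeds; "joint_torque": joint torques, N m; "ee_pos": TCP position; "orientation": TCP orientation; "ft_force": force on the tool from outside, world axes, zero at the start; "moment": the same for the moment, N m; "width": finger opening in mm.
Only numpy, scipy, OpenCV 4.12 (cv2) and the standard library are available. Lean on these libraries where they do the work, as an engineer would, in place of code of your own. Each camera call takes 0.05 s, during which the arm holds its last target. There are 200 camera calls.

### The job

The tall carton stands in the way of the angled cup holder: push it over sideways so that it lies on its side on the plywood board that its foot butts against. Then nest the two loose stepped metal cups, one after the other, into the cup that is fixed in the holder, each pushed fully home so that its shoulder sits on the rim of the one below. Leave everything else on the bench where it is.

Things in the scene. Friction and masses are not known exactly. Their poses are not given: they have to be found in the camera images.
- first_cup: Stepped metal cup of the same shape and size as the loose ones, fixed in a low grey steel bracket (foot plate 120 x 100 mm) so that its axis leans 35 degrees from vertical, its open mouth towards the robot. Origin: centre of its underside, 42 mm above the bench; z along its axis to the mouth (rim at z = 95 mm); y is horizontal.
- seat1 (a point): Point on the first cup's axis, 35 mm from its underside: the underside centre of a cup that is nested fully home in the first cup comes here.
- seat2 (a point): Point on the first cup's axis, 70 mm from its underside: the underside centre of the second nested cup comes here. The rim of that cup is then 165 mm along the axis.
- cup_b: Loose round stepped cup, bare metal, upright on the bench, mouth up: 95 mm tall, 0.12 kg. Tapered body (diameter 37 mm at the foot, 55 mm at 58 mm up), then a short sloping shoulder to 64 mm diameter at 61 mm up, then an almost straight collar to the rim (65 mm). Wall 2.5 mm, floor 4 mm. Origin: centre of its underside; z along its axis to the mouth.
- cup_c: Loose stepped cup, identical to cup_b; either may go first. Nested fully home in such a cup, its shoulder sits on the other's rim: its foot is 35 mm above the other's foot, and its 34 mm tall collar stands clear above the other's rim.
- carton: Tall closed brown carton, 95 x 95 mm, 190 mm tall, 0.5 kg, too wide to grip, about 170 mm in front of the holder. One side stands within 5 mm of the -y edge of the board, whose 15 mm thickness stops its foot when the top is pushed towards the board; past about 30 degrees it falls over by itself. Origin: centre of its underside as it stands; z up its height; y towards the board.
- board: Plywood board, 130 mm (its x) by 220 mm (its y), 15 mm thick, fixed flat on the bench. Origin: centre of its underside. The carton stands at its -y edge and is to lie on it along +y, its foot end overhanging that edge by about 15 to 45 mm; it is then 110 mm high over the bench.
- pot: Bystander: plain straight-sided metal pot without a step, 84 mm diameter, 68 mm tall, open. Origin: centre of its underside. It is not one of the cups.
- can: Bystander: closed dark can, 62 mm diameter, 120 mm tall. Origin: centre of its underside.
- jar: Bystander: closed amber jar, 70 mm diameter, 110 mm tall, beyond the board. Origin: centre of its underside.
- disc: Bystander: flat dark steel brake disc, 140 mm diameter, 8 mm thick, right of the holder at the back. Origin: centre of its underside.
- pack: Bystander: small cardboard pack, 60 x 90 x 50 mm, at the back right. Origin: centre of its underside.
- wrench: Bystander: wrench about 180 mm long lying flat at the right, beyond the cups.
- driver: Bystander: screwdriver about 190 mm long lying flat near the robot, to the right.
Things that resemble listed ones, but are neither listed nor needed, are in the scene too. What is shaped like the cup_c but blue is not meant.

How it is judged (in metres and radians):
On the way, in this order (a step that is already met when the one before it is completed fails the run):
1. the carton lies on its side on the board (angle between carton's own z axis and vertical between 1.48 and 1.66 rad and y of carton in the frame of board between -0.18 and -0.04 m and x of carton in the frame of board between -0.05 and 0.05 m and z of carton in the frame of board between 0.056 and 0.07 m), for 0.2 s.
2. one loose cup is nested fully home in the fixed cup (((distance between cup_b and seat1 below 0.007 m and angle between the z axis of cup_b and the z axis of first_cup, either way round below 0.12 rad and z of cup_b in the frame of first_cup below 0.039 m) or (distance between cup_c and seat1 below 0.007 m and angle between the z axis of cup_c and the z axis of first_cup, either way round below 0.12 rad and z of cup_c in the frame of first_cup below 0.039 m))), for 0.2 s.
At the end, for the whole second after the job is handed in: Loose cups nested in the fixed one, either order: undersides within 7 mm of seat1 and 9 mm of seat2, no gap over 4 and 5 mm along the axis, axes within 0.12 rad; carton on its side on the board, level within 5 degrees, foot end 70 mm inside to 70 mm outside its edge, 50 mm either side; at rest (all of step 1 and ((distance between cup_b and seat1 below 0.007 m and angle between the z axis of each of cup_b, cup_c and the z axis of first_cup, either way round below 0.12 rad and z of cup_b in the frame of first_cup below 0.039 m and distance between cup_c and seat2 below 0.009 m and z of cup_c in the frame of first_cup below 0.075 m) or (distance between cup_c and seat1 below 0.007 m and angle between the z axis of each of cup_c, cup_b and the z axis of first_cup, either way round below 0.12 rad and z of cup_c in the frame of first_cup below 0.039 m and distance between cup_b and seat2 below 0.009 m and z of cup_b in the frame of first_cup below 0.075 m)) and linear speed of each of cup_b, cup_c, carton below 0.02 m/s); the robot touches nothing.
It fails at once if a bystander (pot, can, jar, brake disc, pack, wrench, screwdriver) is shifted more than 30 mm or an upright one is tipped more than 0.5 rad (distance of any of pot, can, jar, disc, pack, wrench, driver from where it was at the start of the episode above 0.03 m or angle between any of pot, can, jar's own z axis and vertical above 0.5 rad).
It also fails if it takes over 58 s, if anything falls off the work surface, if the arm or the gripper's body presses on something with over 40 N, if the wrist force passes 120 N, or if a joint passes its speed limit or range.

## Working session

There is one attempt and no reset: what is moved stays moved. The work goes in short steps, Python scripts to look and compute and a tool call to move; the robot and the scene stay as the last step left them, time stands still between calls to the robot, and variables do not carry over. Pictures are saved under pics/ and viewed, about 8 in all and at most 12, crops included, and the job is handed in when it is done.

Besides the shell and the picture viewer there is one more tool, called after "Emit:" by a JSON object that holds its "op" and its "data", one argument or row to a line. arm_command: Moves the arm, as the interface text tells. Its arguments: {"type":"object","properties":{"targets":{"type":"array","items":{"type":"array","items":{"type":"number"}}},"gripper":{"type":"number"}},"required":["targets"]}

```bash
mkdir -p pics
cat > h.py <<'E'
import numpy as np, cv2
from scipy.spatial.transform import Rotation as R
from workcell import *
def ray(cam,px):
    m=camera_model(cam); K=np.array(m['mtx']); o=np.array(m['orientation'],float)
    M=R.from_rotvec(o).as_matrix() if o.shape==(3,) else (o if o.shape==(3,3) else R.from_quat(o).as_matrix())
    d=np.linalg.solve(K,[px[0],px[1],1.]); d=np.array([d[0],-d[1],-d[2]])
    return np.array(m['position'],float),M@d
def onz(cam,px,z):
    p,d=ray(cam,px); return p+d*(z-p[2])/d[2]
def proj(cam,X):
    m=camera_model(cam); K=np.array(m['mtx']); M=R.from_rotvec(m['orientation']).as_matrix()
    c=M.T@(np.array(X,float)-np.array(m['position'])); c=np.array([c[0],-c[1],-c[2]]); u=K@c; return u[:2]/u[2]
def tri(a,b):
    p,d=ray('scene',a);q,e=ray('top',b)
    s=np.linalg.lstsq(np.c_[d,-e],q-p,rcond=None)[0]; A=p+d*s[0];B=q+e*s[1]
    return (A+B)/2,np.linalg.norm(A-B)
E
python3 - <<'E'
from h import *
np.set_printoptions(precision=1,suppress=True)
print(get_obs())
for c in('scene','top'):
    print(camera_model(c)); cv2.imwrite(f'pics/{c}0.png',get_image(c))
for t in ['first_cup','seat1','seat2','cup_b','carton','board','pot','can','jar','disc']:
    for c in('scene','top'):
        print(t,c,[(np.round(d['at'],1),round(d['conf'],2),onz(c,d['at'],0)[:2]) for d in tip_of(c,t)])
E
```

```text
{'t': 0.0, 'qpos': array([-1.1,  0.4,  1.6,  0. ,  1.1, -0. ]), 'qvel': array([-0.,  0.,  0.,  0.,  0.,  0.]), 'joint_torque': array([  0. , -54.5, -27.4,   0.1,   0. ,  -0. ]), 'ee_pos': array([ 271.6, -562.4,  238.9]), 'orientation': array([-1.4,  0.9, -0.9]), 'ft_force': array([0.3, 0.2, 0.6]), 'moment': array([-0., -0.,  0.]), 'width': 87.74748458769649}
{'mtx': array([[507.6,   0. , 320.1],
       [  0. , 507.6, 199.1],
       [  0. ,   0. ,   1. ]]), 'position': array([1346.7,  -67.4, 1128.6]), 'orientation': array([0.5, 0.5, 1.5])}
{'mtx': array([[423. ,   0. , 323.5],
       [  0. , 423. , 197. ],
       [  0. ,   0. ,   1. ]]), 'position': array([ 334. ,  -69.5, 1145.4]), 'orientation': array([ 0.1, -0.1, -1.6])}
first_cup scene [(array([376.2, 265.6]), 0.65, array([651.2,  63.3])), (array([427.3, 221.3]), 0.24, array([505.4, 211.3]))]
first_cup top [(array([271.1, 146.2]), 0.67, array([677.3,  65. ]))]
seat1 scene [(array([379. , 251.3]), 0.95, array([607. ,  72.8])), (array([376.4, 237.8]), 0.77, array([563.9,  68. ])), (array([234.3, 211.8]), 0.38, array([ 484.5, -326.1])
[... 1366 characters left out ...]
.97, array([ 424.7, -207.6]))]
can scene [(array([236.2, 246.4]), 0.56, array([ 600.1, -306.1])), (array([263.3, 160.3]), 0.42, array([ 284.9, -263.1])), (array([377.5, 265.7]), 0.36, array([651.4,  66.7]))]
can top [(array([403.3, 177.6]), 0.89, array([ 592.4, -304.6]))]
jar scene [(array([479. , 299.6]), 0.68, array([743.1, 312.2]))]
jar top [(array([184.2, 123. ]), 0.97, array([741.4, 312. ]))]
disc scene [(array([293. , 302.5]), 0.76, array([ 761.3, -145.9])), (array([232. , 290.8]), 0.59, array([ 732.5, -299.9])), (array([263.3, 161. ]), 0.58, array([ 287.9, -262.8])), (array([378.8, 240. ]), 0.23, array([570.9,  74.1]))]
disc top [(array([348.1, 117.3]), 0.68, array([ 765.9, -150.9]))]
```

View pics/scene0.png

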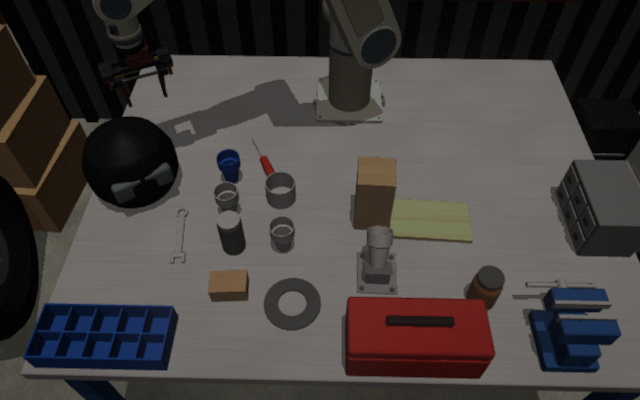

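View pics/top0.png

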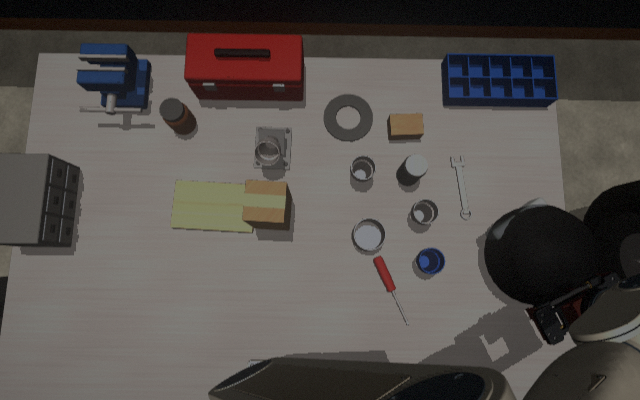

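Run:
```python
from h import *
np.set_printoptions(precision=2,suppress=True)
o=get_obs(); print(R.from_rotvec(o['orientation']).as_matrix(), o['ee_pos'], o['t'])
for t in ['first_cup','carton','board','cup_b']:
    for c in('scene','top'):
        for s in silhouettes(c,t):
            m=s['pixels'].astype(np.uint8); cn=max(cv2.findContours(m,0,2)[0],key=cv2.contourArea)
            print(t,c,round(s['conf'],2),m.sum(),np.round(s['at'],1),cv2.approxPolyDP(cn,4,True)[:,0].tolist())
            if t=='board':print([onz(c,p,15)[:2] for p in cv2.approxPolyDP(cn,4,True)[:,0]])
            if t=='carton' and c=='top':print([onz(c,p,190)[:2] for p in cv2.approxPolyDP(cn,4,True)[:,0]])
```

```text
[[ 0.43  0.    0.9 ]
 [-0.9  -0.    0.43]
 [ 0.   -1.   -0.  ]] [ 271.74 -562.83  239.69] 1.1
first_cup scene 0.95 914 [379.4 243.6] [[371, 227], [370, 264], [383, 268], [393, 231]]
first_cup top 0.95 615 [266.2 152.6] [[273, 136], [262, 138], [254, 148], [256, 159], [264, 164], [279, 156]]
first_cup top 0.7 910 [369.5 234.6] [[369, 216], [352, 231], [354, 243], [364, 250], [376, 248], [385, 236], [382, 223]]
carton scene 0.84 2636 [375.3 193.2] [[362, 157], [354, 228], [389, 226], [395, 162]]
carton scene 0.69 601 [226.4 197.2] [[216, 186], [217, 204], [223, 211], [235, 211], [235, 185]]
carton scene 0.58 735 [280.5 231.4] [[281, 216], [271, 221], [269, 230], [277, 249], [286, 252], [294, 224]]
carton top 0.85 2189 [268.1 204.9] [[247, 180], [242, 218], [255, 227], [288, 229], [287, 184]]
[array([538.75,  95.52]), array([450.55, 103.11]), array([430.47,  72.9 ]), array([426.87,  -1.7 ]), array([530.64,   3.25])]
board scene 0.66 996 [232.4 232.8] [[226, 211], [218, 217], [224, 251], [237, 255], [245, 247], [241, 220]]
[array([ 493.65, -345.96]), array([ 514.87, -365.02]), array([ 62
[... 386 characters left out ...]
[570.77, 318.05]), array([448.06, 319.97]), array([442.69, 106.77]), array([469.18, 137.27]), array([565.03, 133.4 ])]
cup_b scene 0.82 760 [279.4 230.8] [[281, 215], [268, 227], [278, 250], [287, 252], [294, 225]]
cup_b scene 0.71 617 [228.9 165.6] [[227, 149], [218, 155], [218, 167], [234, 183], [239, 155]]
cup_b scene 0.59 568 [227.4 195.1] [[225, 182], [214, 191], [222, 210], [235, 209], [236, 186]]
cup_b top 0.76 581 [424.1 210.3] [[430, 199], [411, 207], [415, 222], [426, 224], [436, 218], [437, 207]]
cup_b top 0.56 519 [360.6 169.9] [[361, 155], [352, 161], [350, 171], [365, 180], [375, 165]]
cup_b top 0.56 573 [429.2 258. ] [[419, 252], [420, 269], [441, 269], [444, 257], [439, 250]]
```

The scene view shows the carton at (375,193) beside the yellow board at (430,220), with the holder at (378,255). The bare cups are at (282,235) and (227,197), the blue look-alike is at (229,165), and the pot is at (281,190). The top view agrees: cups at (362,170) and (424,211). I'll go to the push pose first.

Emit:
{"op": "arm_command", "data": {
  "targets": [
    [-19.5,0,22.5,0],
    [-19.5,0,22.5,0],
    [-19.5,0,22.5,0],
    [-19.5,0,22.5,0],
    [-19.5,0,22.5,0],
    [-19.5,0,22.5,0],
    [-19.5,0,22.5,0],
    [0,0,0,0.11],
    [0,0,0,0.11],
    [0,0,0,0.11],
    [0,0,0,0.111]
  ],
  "gripper": 0
}}

```text
t: 2.42
ee_pos: [354.5, -371.2, 239.9]
orientation: [-1.211, 1.206, -1.207]
ft_force: [-0.3, 0.7, 0.3]
width: 18.1
```

```bash
cat > fit.py <<'E'
from h import *
from scipy.optimize import minimize
prof=[(18.5,0),(27.5,58),(32,61),(32.5,95)]
def mask(cam,o,a):
    a=np.array(a)/np.linalg.norm(a); u=np.cross(a,[.3,.9,.1]); u/=np.linalg.norm(u); v=np.cross(a,u)
    m=np.zeros((1600,2560),np.uint8); t=np.linspace(0,2*np.pi,40)
    rings=[np.array([proj(cam,np.array(o)+h*a+r*(u*np.cos(s)+v*np.sin(s))) for s in t]) for r,h in prof]
    for A,B in zip(rings,rings[1:]):
        cv2.fillConvexPoly(m,cv2.convexHull(((np.r_[A,B]+.5)*4).astype(np.int32)),1)
    return cv2.resize(m.astype(np.float32),(640,400),interpolation=cv2.INTER_AREA)
def axis(yaw): # yaw: mouth leans toward -x turned by yaw
    s,c=np.sin(np.radians(35)),np.cos(np.radians(35)); return np.array([-s*np.cos(yaw),-s*np.sin(yaw),c])
E
python3 - <<'E'
from fit import *
np.set_printoptions(precision=2,suppress=True)
o=get_obs(); print(R.from_rotvec(o['orientation']).as_matrix(), o['ee_pos'], o['t'])
def sil(c,t,at):
    L=[s for s in silhouettes(c,t) if np.hypot(*(np.array(s['at'])-at))<25]
    return L[0]['pixels'].astype(np.float32) if L else None
S={c:sil(c,'first_cup',a) for c,a in(('scene',(379,243)),('top',(266,152)))}
def f(p):
    e=0
    for c,s in S.items():
        if s is not None:e+=np.abs(mask(c,[p[0]*10,p[1]*10,42],axis(p[2]/10))-s).sum()
    return e
for y0 in(-1,0,1):
    r=minimize(f,[65.,6.5,y0],method='Nelder-Mead',options=dict(initial_simplex=[[65,6.5,y0],[66,6.5,y0],[65,7.5,y0],[65,6.5,y0+2]],xatol=.01,fatol=.5)); print(r.x,r.fun)
for c in S: print(c, [ (np.round(proj(c,np.array([r.x[0]*10,r.x[1]*10,42])+h*axis(r.x[2]/10)),1)) for h in(0,35,70,95)])
C={}
for nm,sa,ta,g in(('A',(282,235),(362,170),(598,-182)),('B',(227,197),(424,211),(485,-335))):
    T={'scene':sil('scene','cup_b',sa),'top':sil('top','cup_b',ta)}
    fc=lambda p:sum(np.abs(mask(c,[p[0]*10,p[1]*10,0],[0,0,1])-s).sum() for c,s in T.items() if s is not None)
    r=minimize(fc,np.array(g)/10,method='Nelder-Mead',options=dict(xatol=.01,fatol=.5)); print(nm,r.x*10,r.fun,[k for k in T if T[k] is not None])
E
```

```text
[[ 0.  0.  1.]
 [-1. -0.  0.]
 [ 0. -1.  0.]] [ 354.49 -371.16  239.87] 2.4167Traceback (most recent call last):
  File "<stdin>", line 14, in <module>
    res = _minimize_neldermead(fun, x0, args, callback, bounds=bounds,
                               **options)
    fxr = func(xr)
    fx = function(np.copy(x), *(wrapper_args + args))
  File "<stdin>", line 11, in f
  File "fit.py", line 7, in mask
    rings=[np.array([proj(cam,np.array(o)+h*a+r*(u*np.cos(s)+v*np.sin(s))) for s in t]) for r,h in prof]
                     ~~~~^^^^^^^^^^^^^^^^^^^^^^^^^^^^^^^^^^^^^^^^^^^^^^^^^
  File "h.py", line 12, in proj
    m=camera_model(cam); K=np.array(m['mtx']); M=R.from_rotvec(m['orientation']).as_matrix()
ValueError: time passes only in moves, steps and waits
```

Emit:
{"op": "arm_command", "data": {
  "targets": [
    [-31,0,13.5,0],
    [-31,0,13.5,0],
    [-31,0,13.5,0],
    [-31,0,13.5,0],
    [-31,0,13.5,0],
    [-31,0,13.5,0],
    [-31,0,13.5,0],
    [-31,0,13.5,0],
    [-31,0,13.5,0],
    [-31,0,13.5,0],
    [0,27,0,0],
    [0,27,0,0],
    [0,0,0,0]
  ],
  "gripper": 0
}}

```text
t: 3.6
ee_pos: [483.9, -59.1, 182.0]
orientation: [-1.22, 1.205, -1.195]
ft_force: [-0.3, 0.7, -0.7]
width: 0.3
```

```bash
python3 - <<'E'
s=open('h.py').read()
s=s.replace("def ray","_cm={c:camera_model(c) for c in('scene','top')}\ndef camera_model(c): return _cm[c]\ndef ray",1)
open('h.py','w').write(s)
E
cat > cup.py <<'E'
from fit import *
np.set_printoptions(precision=2,suppress=True)
def sil(c,t,at):
    L=[s for s in silhouettes(c,t) if np.hypot(*(np.array(s['at'])-at))<25]
    return L[0]['pixels'].astype(np.float32) if L else None
if __name__=='__main__':
    I={c:get_image(c) for c in('scene','top')}
    for c in I: cv2.imwrite(f'pics/{c}1.png',I[c])
    S={c:sil(c,'first_cup',a) for c,a in(('scene',(379,243)),('top',(266,152)))}
    def f(p,cs=('scene','top')): return sum(np.abs(mask(c,[p[0]*10,p[1]*10,42],axis(p[2]/10))-S[c]).sum() for c in cs if S[c] is not None)
    for y0 in(-1,1):
        r=minimize(f,[65.,6.5,y0],method='Nelder-Mead',options=dict(initial_simplex=[[65,6.5,y0],[66,6.5,y0],[65,7.5,y0],[65,6.5,y0+2]],xatol=.01,fatol=.5)); print(r.x,r.fun,f(r.x,['scene']),f(r.x,['top']))
    for c in S: print(c, [ (np.round(proj(c,np.array([r.x[0]*10,r.x[1]*10,42])+h*axis(r.x[2]/10)),1)) for h in(0,35,70,95)])
    for nm,sa,ta,g in(('A',(282,235),(362,170),(598,-182)),('B',(227,197),(424,211),(485,-335))):
        T={'scene':sil('scene','cup_b',sa),'top':sil('top','cup_b',ta)}
        fc=lambda p:sum(np.abs(mask(c,[p[0]*10,p[1]*10,0],[0,0,1])-s).sum() for c,s in T.items() if s is not None)
        r=minimize(fc,np.array(g)/10,method='Nelder-Mead',options=dict(xatol=.01,fatol=.5)); print(nm,r.x*10,r.fun,[k for k in T if T[k] is not None])
    print(get_obs()['t'])
E
python3 cup.py
```

```text
[67.93  6.15 -0.36] 119.0625 49.75 69.3125
[67.93  6.16 -0.35] 119.0625 49.4375 69.625
scene [array([377.5, 266.4]), array([378.4, 253.3]), array([379.4, 240. ]), array([380. , 230.4])]
top [array([270.7, 141. ]), array([269., 145.]), array([267.2, 149.3]), array([265.8, 152.5])]
A [ 599.84 -181.16] 160.625 ['scene', 'top']
B [ 486.58 -338.38] 135.3125 ['scene', 'top']
4.0
```

Emit:
{"op": "arm_command", "data": {
  "targets": [
    [-11,0,0.5,0],
    [-11,0,0.5,0],
    [-11,0,0.5,0],
    [-11,0,0.5,0],
    [-10,0,0,0],
    [-10,0,0,0],
    [-10,0,0,0],
    [-10,0,0,0],
    [-10,0,0,0],
    [-10,0,0,0]
  ]
}}

```text
t: 4.83
ee_pos: [487.7, 44.8, 185.8]
orientation: [-1.213, 1.203, -1.203]
ft_force: [-0.0, -1.1, 2.2]
width: 0.4
```

Run:
```python
from h import *
cv2.imwrite('pics/p2.png',get_image('scene')[120:300,270:510].repeat(3,0).repeat(3,1))
```

```text
(no output)
```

View pics/p2.png

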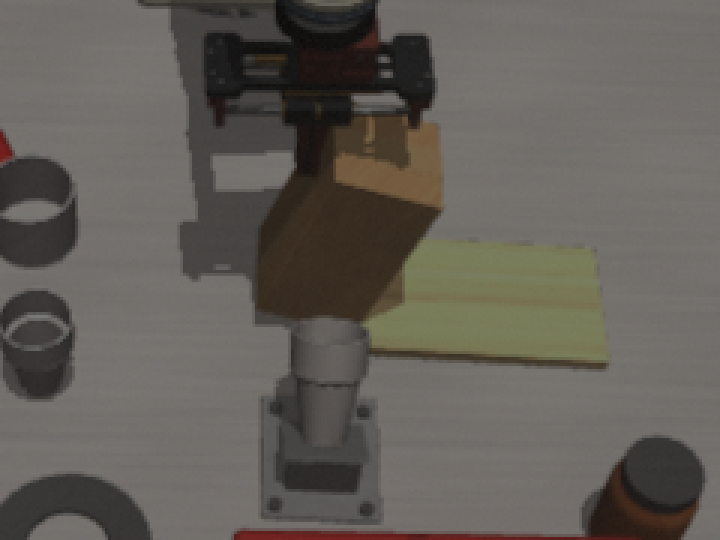

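The carton is tipping toward the board as it should, and the fingers are on its upper side. I'll keep pushing.

Emit:
{"op": "arm_command", "data": {
  "targets": [
    [-10,0,0,0],
    [-10,0,0,0],
    [-10,0,0,0],
    [-10,0,0,0],
    [-10,0,0,0],
    [0,0,0,0],
    [0,0,0,0],
    [20,0,0,0],
    [30,0,0,0],
    [30,0,0,0],
    [30,0,0,0]
  ]
}}

```text
t: 5.8
ee_pos: [487.9, -17.5, 185.6]
orientation: [-1.214, 1.202, -1.202]
ft_force: [-0.6, -0.2, -0.5]
width: 0.6
```

Run:
```python
from h import *
np.set_printoptions(precision=1,suppress=True)
I={c:get_image(c) for c in('scene','top')}
cv2.imwrite('pics/p3.png',np.hstack([I['scene'][130:310,270:510],I['top'][90:270,150:390]]).repeat(5,0).repeat(5,1)[::3,::3])
for c in('scene','top'):
    print([(np.round(d['at']),round(d['conf'],2),onz(c,d['at'],62)[:2]) for d in tip_of(c,'carton')])
```

```text
[(array([380., 205.]), 0.64, array([501.4,  76. ]))]
[]
```

View pics/p3.png

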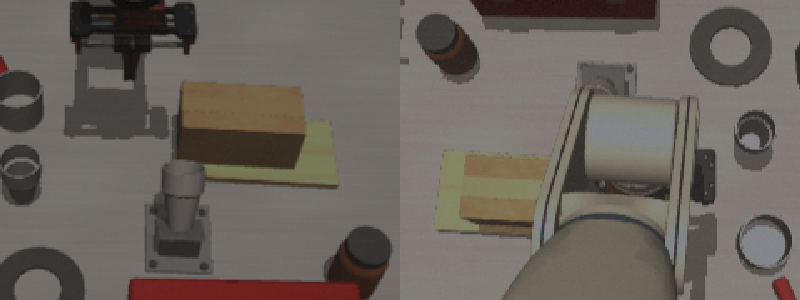

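The carton lies flat on the board, with its foot end overhanging the near edge. Next is cup A at (600,-181).

Emit:
{"op": "arm_command", "data": {
  "targets": [
    [0,0,0,0.035],
    [26.5,0,19.7,0],
    [26.5,0,19.7,0],
    [26.5,0,19.7,0],
    [26.5,0,19.7,0],
    [26.5,0,19.7,0],
    [26.5,0,19.7,0],
    [0,20,0,0],
    [0,20,0,0],
    [0,0,0,0]
  ],
  "gripper": 100
}}

```text
t: 6.83
ee_pos: [600.1, -176.9, 141.8]
orientation: [-1.2, 1.234, -1.224]
ft_force: [-1.2, 0.4, 0.7]
width: 63.5
```

Run:
```python
from h import *
np.set_printoptions(precision=4,suppress=True)
o=get_obs(); print(R.from_rotvec(o['orientation']).as_matrix(), o['ee_pos'], o['t'],o['width'])
I=get_image('scene'); cv2.imwrite('pics/p4.png',I[150:270,220:340].repeat(5,0).repeat(5,1))
```

```text
[[-0.0259 -0.0061  0.9996]
 [-0.9997  0.0021 -0.0258]
 [-0.002  -1.     -0.0062]] [ 600.1254 -176.8692  141.8434] 6.8333 63.54477136206619
```

View pics/p4.png

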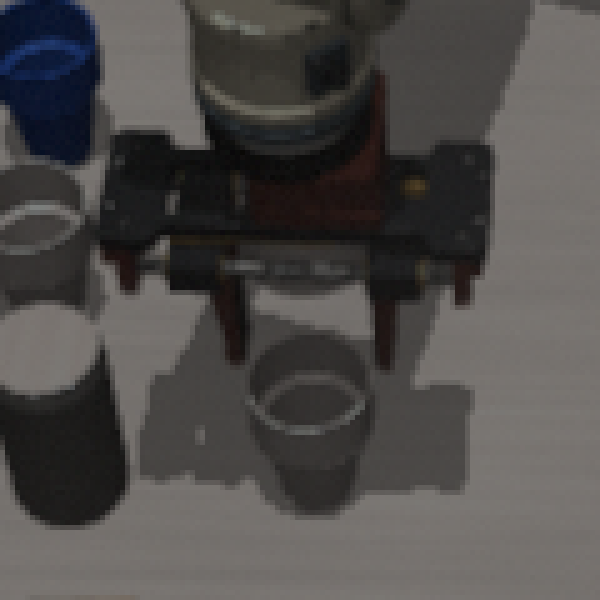

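The open fingers straddle the cup and are about centred on it. The fingers were still opening, so I'll wait for that and then descend.

Emit:
{"op": "arm_command", "data": {
  "targets": [
    [3,0,0,0],
    [0,0,0,0],
    [0,0,0,0],
    [0,0,0,0],
    [0,0,0,0],
    [0,20,0,0],
    [0,20,0,0],
    [0,20,0,0],
    [0,0,0,0],
    [0,0,0,0]
  ]
}}

```text
t: 7.72
ee_pos: [601.5, -181.0, 85.2]
orientation: [-1.198, 1.23, -1.227]
ft_force: [0.5, 0.1, -0.4]
width: 87.9
```

Emit:
{"op": "arm_command", "data": {
  "targets": [
    [0,5,0,0],
    [0,0,0,0],
    [0,0,0,0],
    [0,0,0,0],
    [0,0,0,0],
    [0,0,0,0],
    [0,0,0,0]
  ],
  "gripper": 0
}}

```text
t: 8.3
ee_pos: [602.6, -181.3, 81.5]
orientation: [-1.196, 1.227, -1.229]
ft_force: [0.1, 0.6, 6.2]
width: 65.0
```

Gripped at 65 mm wide, which matches the collar. I'll lift and carry it to above the mouth.

Emit:
{"op": "arm_command", "data": {
  "targets": [
    [0,-20,0,0],
    [0,-37,0,0],
    [0,-37,0,0],
    [0,-37,0,0],
    [0,-17,0,0],
    [-30.6,0,1.6,0],
    [-30.6,0,1.6,0],
    [-30.6,0,1.6,0],
    [-30.6,0,1.6,0],
    [-30.6,0,1.6,0],
    [-30.6,0,1.6,0],
    [-30.6,0,1.6,0],
    [-30.6,0,1.6,0],
    [0,0,0,0],
    [0,0,0,0],
    [0,0,0,0]
  ]
}}

```text
t: 9.63
ee_pos: [620.9, 62.8, 228.4]
orientation: [-1.198, 1.228, -1.228]
ft_force: [0.3, -0.7, -1.3]
width: 64.8
```

Run:
```python
from h import *
I=get_image('scene'); cv2.imwrite('pics/p5.png',I[140:300,310:470].repeat(4,0).repeat(4,1)[:600])
np.set_printoptions(precision=4,suppress=True)
o=get_obs(); print(R.from_rotvec(o['orientation']).as_matrix(), o['ee_pos'], o['t'],o['width'])
for c in ('scene',): print([(np.round(d['at'],1),round(d['conf'],2)) for d in tip_of(c,'cup_b')], proj(c,o['ee_pos']-np.array([0,0,81.5])))
```

```text
[[-0.0266 -0.0006  0.9996]
 [-0.9996 -0.0004 -0.0266]
 [ 0.0004 -1.     -0.0006]] [620.9674  62.2914 228.4255] 9.6833 65.22374352823616
[(array([234. , 178.8]), 0.94), (array([378.8, 218.3]), 0.8), (array([229.5, 210.2]), 0.55)] [380.4738 222.4781]
```

View pics/p5.png

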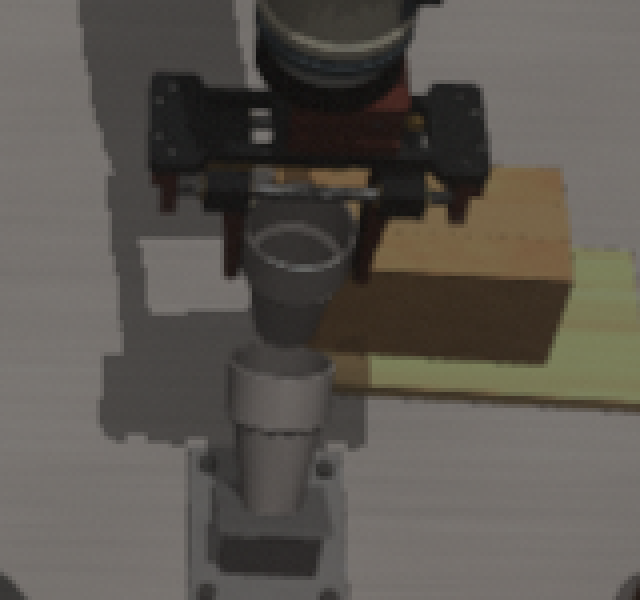

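Cup A hangs upright about 25 mm above the mouth and is lined up with it sideways. I'll lower its foot into the mouth.

Emit:
{"op": "arm_command", "data": {
  "targets": [
    [0,12,0.5,0],
    [0,12,0.5,0],
    [0,12,0,0],
    [0,6,0,0],
    [0,3,0,0],
    [0,3,0,0],
    [0,0,0,0],
    [0,0,0,0]
  ]
}}

```text
t: 10.4
ee_pos: [624.6, 63.0, 182.6]
orientation: [-1.193, 1.225, -1.231]
ft_force: [0.9, -0.4, 12.5]
width: 64.7
```

Emit:
{"op": "arm_command", "data": {
  "targets": [
    [0,-0.5,-5,0],
    [0,-0.5,-5,0],
    [0,-0.3,-5,0],
    [0,-0.2,-5,0],
    [0,-0.2,-5,0],
    [0,0,0,0]
  ]
}}

```text
t: 10.9
ee_pos: [599.4, 64.0, 184.3]
orientation: [-1.191, 1.225, -1.231]
ft_force: [1.6, 0.8, 10.0]
width: 63.5
```

Emit:
{"op": "arm_command", "data": {
  "targets": [
    [0,0.5,-5,0],
    [0,0.8,-5,0],
    [0,1.2,-5,0],
    [0,1.5,-5,0],
    [0,2,-5,0],
    [0,0,0,0]
  ]
}}

```text
t: 11.4
ee_pos: [572.6, 64.8, 177.4]
orientation: [-1.194, 1.228, -1.229]
ft_force: [-3.2, 2.0, 11.4]
width: 62.8
```

Run:
```python
from h import *
I=get_image('scene'); cv2.imwrite('pics/p6.png',I[150:290,310:450].repeat(4,0).repeat(4,1))
```

```text
(no output)
```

View pics/p6.png

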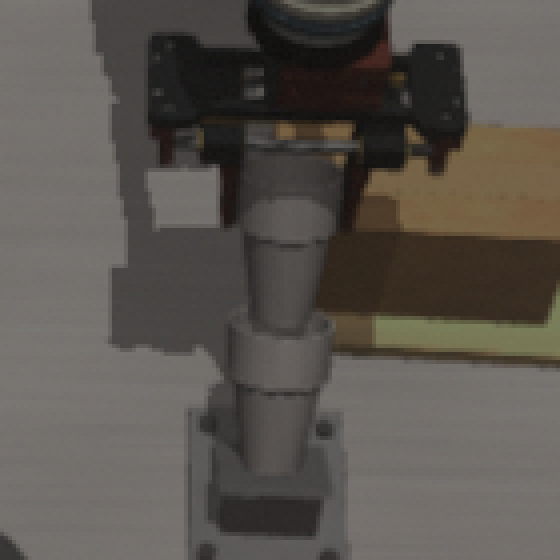

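It tilted as planned: the foot is in the mouth, and the cup now leans about like the fixed one. I'll move onto the axis and go in along it.

Emit:
{"op": "arm_command", "data": {
  "targets": [
    [0,-3,4.5,0],
    [0,-3,4.5,0],
    [0,4.1,2.9,0],
    [0,4.1,2.9,0],
    [0,4.1,2.9,0],
    [0,4.1,2.9,0],
    [0,4.1,2.9,0],
    [0,4.1,2.9,0],
    [0,0,0,0]
  ]
}}

```text
t: 12.2
ee_pos: [598.7, 63.6, 156.5]
orientation: [-1.198, 1.229, -1.228]
ft_force: [-0.3, 0.2, -1.5]
width: 63.0
```

Emit:
{"op": "arm_command", "data": {
  "targets": [
    [0,4.1,2.9,0],
    [0,4.1,2.9,0],
    [0,4.1,2.9,0],
    [0,0,0,0]
  ]
}}

```text
t: 12.53
ee_pos: [608.6, 63.5, 145.2]
orientation: [-1.195, 1.227, -1.229]
ft_force: [3.2, -1.0, -1.0]
width: 62.5
```

Emit:
{"op": "arm_command", "data": {
  "targets": [
    [0,2.5,1.7,0],
    [0,2.5,1.7,0],
    [0,0,0,0]
  ]
}}

```text
t: 12.78
ee_pos: [612.1, 63.3, 140.9]
orientation: [-1.195, 1.227, -1.23]
ft_force: [2.7, -0.9, 1.7]
width: 62.8
```

Emit:
{"op": "arm_command", "data": {
  "targets": [
    [0,2.5,1.7,0],
    [0,2.5,1.7,0],
    [0,0,0,0]
  ]
}}

```text
t: 13.03
ee_pos: [613.5, 63.4, 136.7]
orientation: [-1.198, 1.23, -1.228]
ft_force: [-5.3, -0.2, 14.9]
width: 63.0
```

Emit:
{"op": "arm_command", "data": {
  "targets": [
    [0,2.0,1.4,0],
    [0,2.0,1.4,0],
    [0,0,0,0]
  ]
}}

```text
t: 13.28
ee_pos: [615.8, 63.5, 132.8]
orientation: [-1.198, 1.231, -1.228]
ft_force: [-1.3, 2.0, 8.0]
width: 64.0
```

Run:
```python
from h import *
I=get_image('scene'); cv2.imwrite('pics/p7.png',I[170:290,320:440].repeat(5,0).repeat(5,1))
```

```text
(no output)
```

View pics/p7.png

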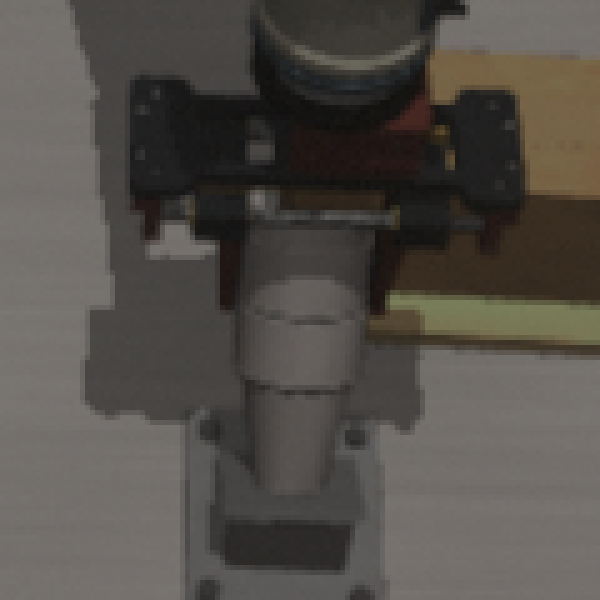

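The first cup looks seated, with its shoulder at the fixed cup's rim at (303,318) in the crop. I'll release it, retreat and measure.

Emit:
{"op": "arm_command", "data": {
  "targets": [
    [0,0,0,0],
    [0,0,0,0],
    [0,0,0,0],
    [0,-15,-3,0],
    [0,-30,-5,0],
    [0,-35,0,0],
    [0,-35,0,0]
  ],
  "gripper": 100
}}

```text
t: 13.92
ee_pos: [607.8, 63.4, 247.8]
orientation: [-1.199, 1.23, -1.228]
ft_force: [0.1, 0.6, -1.2]
width: 87.6
```

```bash
cat > nest.py <<'E'
from cup import *
import sys
def union(cam,o,a,ds):
    m=0
    for d in ds: m=np.maximum(m,mask(cam,np.array(o)+d*a,a))
    return m
I={c:get_image(c) for c in('scene','top')}
for c in I: cv2.imwrite(f'pics/n_{c}_{sys.argv[1]}.png',I[c])
for t in('cup_b','first_cup'):
    for c in I:
        print(t,c,[(np.round(d['at'],1),round(d['conf'],2),d['pixels'].sum()) for d in silhouettes(c,t)])
        print('  tip',[(np.round(d['at'],1),round(d['conf'],2)) for d in tip_of(c,t)])
a=axis(-.035);O=np.array([679,61.5,42])
for c in I: print(c,'exp origin,seat1,seat2,rim130,rim165',[np.round(proj(c,O+h*a),1) for h in(0,35,70,130,165)])
o=get_obs();print(o['ee_pos'],o['t'])
E
python3 nest.py 1
```

```text
cup_b scene [(array([228.5, 194.2]), 0.9, np.int64(593)), (array([379.2, 221. ]), 0.86, np.int64(489)), (array([232.5, 163.2]), 0.68, np.int64(596))]
  tip [(array([236. , 179.4]), 0.8), (array([231.2, 209.1]), 0.78)]
cup_b top [(array([430.6, 258.8]), 0.8, np.int64(548)), (array([425.1, 213.9]), 0.59, np.int64(585)), (array([277.2, 154.1]), 0.57, np.int64(47))]
  tip [(array([419.5, 215.3]), 0.93), (array([423.4, 260.3]), 0.89), (array([269.9, 150.9]), 0.64)]
first_cup scene [(array([380.5, 248. ]), 0.56, np.int64(777))]
  tip [(array([428.4, 219.8]), 0.58), (array([375. , 266.5]), 0.57)]
first_cup top []
  tip []
scene exp origin,seat1,seat2,rim130,rim165 [array([377.5, 266.3]), array([378.4, 253.2]), array([379.3, 239.9]), array([380.9, 216.6]), array([381.9, 202.7])]
top exp origin,seat1,seat2,rim130,rim165 [array([270.8, 141.1]), array([269.1, 145.1]), array([267.3, 149.4]), array([263.9, 157.3]), array([261.8, 162.4])]
[608.21  63.39 245.09] 14.4167
```

```bash
cat > d.py <<'E'
from cup import *
import sys
D0=float(sys.argv[2])
I=get_image('scene')
S=sil('scene','cup_b',(379,221 if D0<50 else 208)); F=sil('scene','first_cup',(379,245))
a=axis(-.035);O=np.array([679,61.5,42])
base=mask('scene',O,a)
for k in (([] if D0<50 else [35])): base=np.maximum(base,mask('scene',O+k*a,a))
if S is not None:
  for d in np.arange(D0-6,D0+11,2):
    m=mask('scene',O+d*a,a); vis=np.clip(m-base,0,1); # lower cups seen in front of nested body
    un=np.maximum(m,base)
    print(d,np.abs(vis-S).sum().round(1), (np.abs(un-np.maximum(S,F)).sum().round(1) if F is not None else ''))
V=cv2.resize(I[180:280,330:430],None,fx=4,fy=4,interpolation=cv2.INTER_CUBIC); W=V.copy()
u=np.cross(a,[0,1,0]);u/=np.linalg.norm(u);v=np.cross(a,u)
for h,col in((95,(0,255,0)),(D0+95,(0,0,255)),(D0+99,(255,255,0))):
    P=np.array([proj('scene',O+h*a+32.5*(u*np.cos(s)+v*np.sin(s))) for s in np.linspace(0,6.28,60)])
    cv2.polylines(W,[((P-[330,180]+.5)*4).astype(int)],True,col,1)
cv2.imwrite(sys.argv[1],np.hstack([V,W]))
E
python3 d.py pics/d1.png 35
```

```text
29.0 244.3 145.3
31.0 224.1 125.1
33.0 203.8 104.8
35.0 189.8 90.8
37.0 199.2 100.2
39.0 221.8 122.8
41.0 242.1 143.1
43.0 260.1 161.1
45.0 280.7 181.7
```

View pics/d1.png

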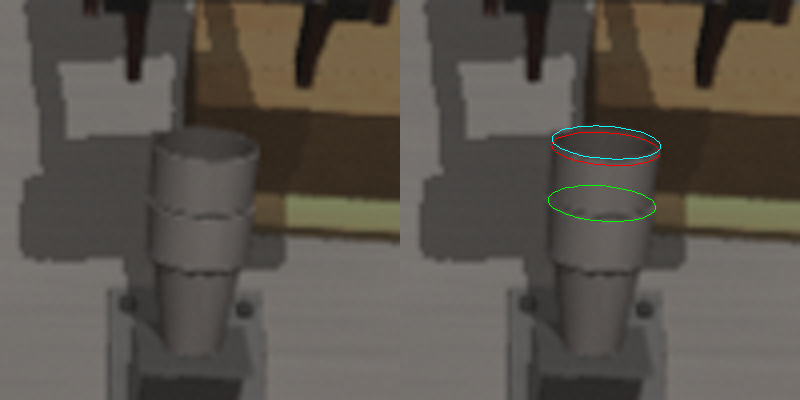

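The fit gives 35 to 36 mm along the axis, so cup A is home: its shoulder line meets the rim at (203,217) in the crop. Next is cup B at (487,-338).

Emit:
{"op": "arm_command", "data": {
  "targets": [
    [31.1,0,-8.4,0],
    [31.1,0,-8.4,0],
    [31.1,0,-8.4,0],
    [31.1,0,-8.4,0],
    [31.1,0,-8.4,0],
    [31.1,0,-8.4,0],
    [31.1,0,-8.4,0],
    [31.1,0,-8.4,0],
    [31.1,0,-8.4,0],
    [31.1,0,-8.4,0],
    [31.1,0,-8.4,0],
    [31.1,0,-8.4,0],
    [31.1,0,-8.4,0],
    [0,30,0,0],
    [0,30,0,0],
    [0,30,0,0],
    [0,0,0,0],
    [0,0,0,0]
  ],
  "gripper": 100
}}

```text
t: 16.07
ee_pos: [488.3, -337.3, 155.2]
orientation: [-1.197, 1.232, -1.225]
ft_force: [0.4, 0.3, 0.3]
width: 87.8
```

Run:
```python
from cup import *
I=get_image('scene'); T=sil('scene','cup_b',(228,197))
fc=lambda p:np.abs(mask('scene',[p[0]*10,p[1]*10,0],[0,0,1])-T).sum()
r=minimize(fc,[48.6,-33.8],method='Nelder-Mead',options=dict(xatol=.01,fatol=.5)); print(r.x*10,r.fun)
o=get_obs(); print(R.from_rotvec(o['orientation']).as_matrix(), o['ee_pos'], o['t'],o['width'])
cv2.imwrite('pics/p8.png',I[130:270,170:310].repeat(4,0).repeat(4,1))
```

```text
Traceback (most recent call last):
TypeError: unsupported operand type(s) for -: 'float' and 'NoneType'
```

The network missed the cup this time, but the pose agrees with the earlier two-camera fit to within 2 mm. I'll descend and close.

Emit:
{"op": "arm_command", "data": {
  "targets": [
    [1,20,-0.5,0],
    [0,20,0,0],
    [0,20,0,0],
    [0,14,0,0],
    [0,0,0,0],
    [0,0,0,0],
    [0,0,0,0]
  ]
}}

```text
t: 16.75
ee_pos: [490.0, -339.6, 84.5]
orientation: [-1.196, 1.226, -1.231]
ft_force: [-0.3, 1.3, 0.0]
width: 87.8
```

Emit:
{"op": "arm_command", "data": {
  "targets": [
    [0,0,0,0],
    [0,0,0,0],
    [0,0,0,0],
    [0,0,0,0],
    [0,0,0,0],
    [0,0,0,0],
    [0,0,0,0]
  ],
  "gripper": 0
}}

```text
t: 17.33
ee_pos: [489.0, -339.0, 83.1]
orientation: [-1.196, 1.228, -1.229]
ft_force: [0.2, 1.9, 6.4]
width: 64.0
```

Emit:
{"op": "arm_command", "data": {
  "targets": [
    [0,-20,0,0],
    [0,-37,0,0],
    [0,-37,0,0],
    [0,-37,0,0],
    [0,-37,0,0],
    [0,-18,0,0],
    [-31.2,0,7.8,0],
    [-31.2,0,7.8,0],
    [-31.2,0,7.8,0],
    [-31.2,0,7.8,0],
    [-31.2,0,7.8,0],
    [-31.2,0,7.8,0],
    [-31.2,0,7.8,0],
    [-31.2,0,7.8,0],
    [-31.2,0,7.8,0],
    [-31.2,0,7.8,0],
    [-31.2,0,7.8,0],
    [-31.2,0,7.8,0],
    [-31.2,0,7.8,0],
    [0,0,0,0]
  ]
}}

```text
t: 19.0
ee_pos: [601.5, 68.6, 268.0]
orientation: [-1.197, 1.226, -1.225]
ft_force: [-0.5, -0.9, -1.4]
width: 64.2
```

Emit:
{"op": "arm_command", "data": {
  "targets": [
    [0,0,0,0],
    [0,0,0,0]
  ]
}}

```text
t: 19.17
ee_pos: [600.1, 63.6, 267.9]
orientation: [-1.198, 1.229, -1.228]
ft_force: [0.0, -1.3, -1.8]
width: 64.2
```

Run:
```python
from h import *
np.set_printoptions(precision=2,suppress=True)
I=get_image('scene'); cv2.imwrite('pics/p9.png',I[130:290,310:470].repeat(4,0).repeat(4,1)[:600])
o=get_obs(); print(o['ee_pos'], o['t'],o['width'])
```

```text
[600.13  63.11 268.04] 19.2167 64.48356342386586
```

View pics/p9.png

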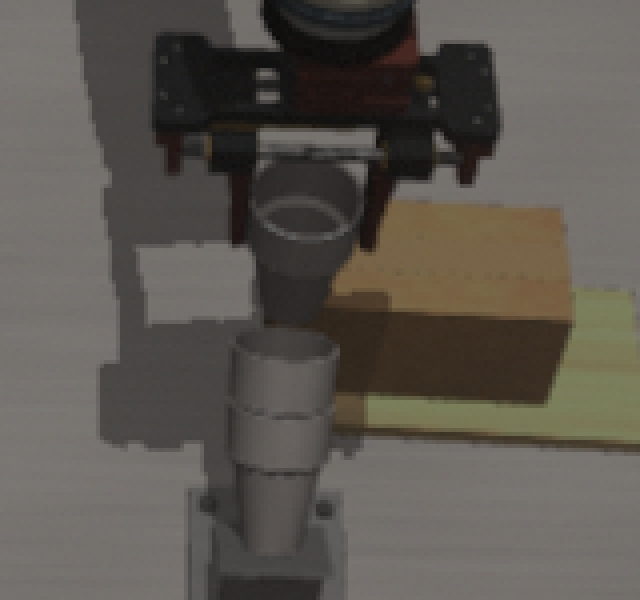

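Cup B hangs over the nested cup's mouth. I'll repeat the same sequence, shifted 35 mm along the axis.

Emit:
{"op": "arm_command", "data": {
  "targets": [
    [0,14,0.5,0],
    [0,14,1,0],
    [0,14,0.5,0],
    [0,9,0,0],
    [0,4,0,0],
    [0,2,0,0],
    [0,0,0,0],
    [0,0,0,0]
  ]
}}

```text
t: 19.88
ee_pos: [603.0, 63.7, 212.1]
orientation: [-1.196, 1.228, -1.229]
ft_force: [0.1, 0.6, -2.1]
width: 63.9
```

Emit:
{"op": "arm_command", "data": {
  "targets": [
    [0,2,0,0],
    [0,-0.5,-5,0],
    [0,-0.5,-5,0],
    [0,-0.3,-5,0],
    [0,-0.2,-5,0],
    [0,-0.2,-5,0],
    [0,0,0,0]
  ]
}}

```text
t: 20.47
ee_pos: [577.4, 64.8, 212.0]
orientation: [-1.195, 1.227, -1.229]
ft_force: [2.9, 0.3, 3.5]
width: 62.7
```

Emit:
{"op": "arm_command", "data": {
  "targets": [
    [0,0.5,-5,0],
    [0,0.8,-5,0],
    [0,1.2,-5,0],
    [0,1.5,-5,0],
    [0,2,-5,0],
    [0,0,0,0]
  ]
}}

```text
t: 20.97
ee_pos: [551.4, 65.1, 205.2]
orientation: [-1.198, 1.229, -1.228]
ft_force: [0.5, 1.3, 5.2]
width: 63.1
```

Run:
```python
from h import *
I=get_image('scene'); cv2.imwrite('pics/p10.png',I[140:280,310:450].repeat(4,0).repeat(4,1))
```

```text
(no output)
```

View pics/p10.png

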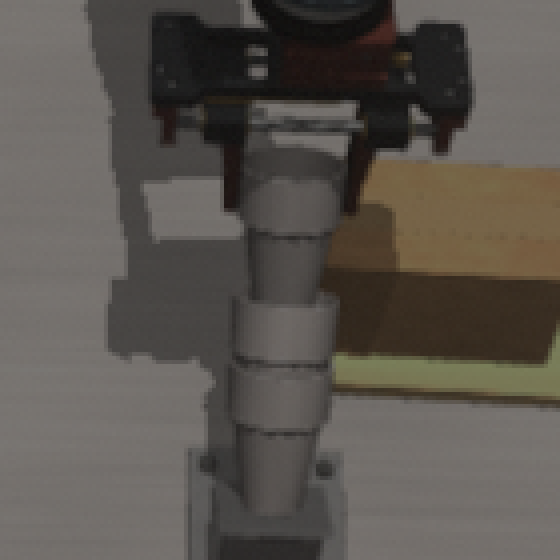

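Cup B is tilted with its foot in the mouth. I'll move onto the axis and push it in.

Emit:
{"op": "arm_command", "data": {
  "targets": [
    [0,-3,4.5,0],
    [0,-3,4.5,0],
    [0,4.1,2.9,0],
    [0,4.1,2.9,0],
    [0,4.1,2.9,0],
    [0,4.1,2.9,0],
    [0,4.1,2.9,0],
    [0,4.1,2.9,0],
    [0,0,0,0]
  ]
}}

```text
t: 21.77
ee_pos: [579.1, 64.4, 185.4]
orientation: [-1.198, 1.23, -1.228]
ft_force: [-0.5, -0.3, -2.2]
width: 62.9
```

Emit:
{"op": "arm_command", "data": {
  "targets": [
    [0,4.1,2.9,0],
    [0,4.1,2.9,0],
    [0,4.1,2.9,0],
    [0,0,0,0]
  ]
}}

```text
t: 22.1
ee_pos: [588.1, 64.3, 173.5]
orientation: [-1.197, 1.229, -1.228]
ft_force: [1.2, 0.3, -1.3]
width: 62.6
```

Emit:
{"op": "arm_command", "data": {
  "targets": [
    [0,2.5,1.7,0],
    [0,2.5,1.7,0],
    [0,0,0,0]
  ]
}}

```text
t: 22.35
ee_pos: [589.9, 64.2, 169.4]
orientation: [-1.199, 1.231, -1.227]
ft_force: [-7.8, -0.1, 6.4]
width: 63.0
```

Emit:
{"op": "arm_command", "data": {
  "targets": [
    [0,2.0,1.4,0],
    [0,2.0,1.4,0],
    [0,0,0,0]
  ]
}}

```text
t: 22.6
ee_pos: [590.9, 64.4, 166.6]
orientation: [-1.202, 1.234, -1.225]
ft_force: [-17.1, 0.6, 20.6]
width: 62.4
```

Emit:
{"op": "arm_command", "data": {
  "targets": [
    [0,1.5,1.1,0],
    [0,1.5,1.1,0],
    [0,0,0,0]
  ]
}}

```text
t: 22.85
ee_pos: [592.6, 64.4, 165.2]
orientation: [-1.202, 1.234, -1.225]
ft_force: [-23.7, 0.4, 35.9]
width: 62.6
```

Emit:
{"op": "arm_command", "data": {
  "targets": [
    [0,0,0,0],
    [0,0,0,0],
    [0,0,0,0],
    [0,-15,-3,0],
    [0,-30,-5,0],
    [0,-35,0,0],
    [0,-35,0,0],
    [0,0,0,0],
    [0,0,0,0],
    [0,0,0,0]
  ],
  "gripper": 100
}}

```text
t: 23.68
ee_pos: [587.8, 64.2, 276.5]
orientation: [-1.197, 1.229, -1.228]
ft_force: [0.2, 0.4, -0.8]
width: 87.6
```

```bash
python3 d.py pics/d2.png 70
```

```text
64.0 238.2 547.9
66.0 216.1 525.9
68.0 193.8 503.6
70.0 175.9 485.6
72.0 163.6 473.4
74.0 169.9 479.7
76.0 191.1 500.8
78.0 211.7 521.4
80.0 233.2 542.9
```

View pics/d2.png

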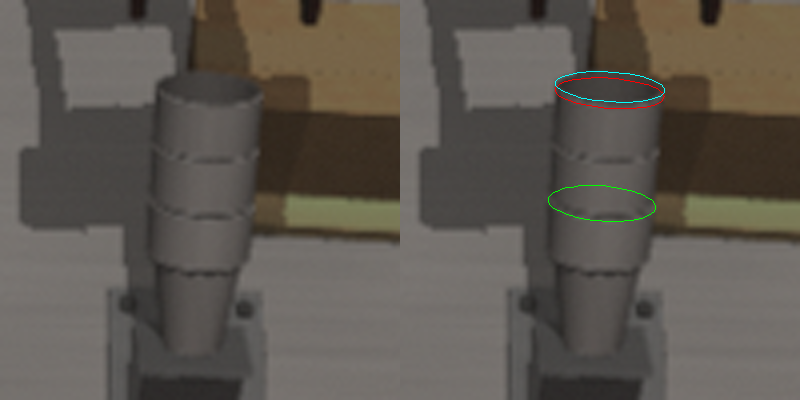

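Seams and rim sit at rows 217, 160 and 104 in the crop. That spacing is even, and the 113 px total matches the model's 70 mm. I'll make one numeric check of seam spacing, carton and bystanders before handing in.

Run:
```python
from fit import *
np.set_printoptions(precision=1,suppress=True)
I={c:get_image(c) for c in('scene','top')}
g=cv2.cvtColor(I['scene'],cv2.COLOR_BGR2GRAY).astype(np.float32)
old=cv2.cvtColor(cv2.imread('pics/n_scene_1.png'),cv2.COLOR_BGR2GRAY).astype(np.float32)
a=axis(-.035);O=np.array([679,61.5,42]); f=np.array([.819,0,.574]) # front generatrix
hs=np.arange(55,172,1.5); P=[np.array([proj('scene',O+h*a+32.5*(f*np.cos(s)+np.array([0,1,0])*np.sin(s))) for h in hs],np.float32) for s in np.linspace(-.7,.7,15)]
def prof_(g): return np.mean([cv2.remap(g,p[:,0].reshape(1,-1),p[:,1].reshape(1,-1),1)[0] for p in P],0)
A=prof_(g); print(np.c_[hs,A].round(0).astype(int).tolist())
for t in('carton','board'):
    for c in I: print(t,c,[(np.round(d['at']),round(d['conf'],2),onz(c,d['at'],62 if t=='carton' else 0)[:2]) for d in tip_of(c,t)])
for t in('pot','can','jar','disc'):
    print(t,[(round(d['conf'],2),onz('scene',d['at'],0)[:2]) for d in tip_of('scene',t)])
print(get_obs()['t'],get_obs()['ft_force'])
```

```text
[[55, 78], [56, 78], [58, 75], [60, 68], [61, 61], [62, 67], [64, 78], [66, 86], [67, 90], [68, 90], [70, 90], [72, 90], [73, 91], [74, 91], [76, 91], [78, 91], [79, 91], [80, 91], [82, 91], [84, 91], [85, 91], [86, 91], [88, 92], [90, 92], [91, 92], [92, 91], [94, 92], [96, 86], [97, 77], [98, 78], [100, 81], [102, 87], [103, 89], [104, 89], [106, 89], [108, 89], [109, 89], [110, 89], [112, 90], [114, 90], [115, 90], [116, 90], [118, 90], [120, 90], [121, 90], [122, 90], [124, 90], [126, 90], [127, 90], [128, 90], [130, 88], [132, 82], [133, 81], [134, 82], [136, 85], [138, 87], [139, 87], [140, 87], [142, 87], [144, 88], [145, 88], [146, 88], [148, 88], [150, 88], [151, 88], [152, 88], [154, 88], [156, 88], [157, 88], [158, 88], [160, 89], [162, 89], [163, 88], [164, 88], [166, 85], [168, 77], [169, 69], [170, 63]]
carton scene [(array([378., 203.]), 0.87, array([494.4,  70. ]))]
carton top [(array([267., 210.]), 0.6, array([489.1,  62.8]))]
board scene [(array([426., 220.]), 0.75, array([499.3, 207. ]))]
board top []
pot [(0.84, array([ 426.2, -201.7]))]
can [(0.9, array([ 594.1, -309.8]))]
jar [(0.76, array([745.9, 307. ]))]
disc [(0.84, array([ 764. , -146.8]))]
24.3333 [ 0.1 -0.2 -0.6]
```

```bash
python3 -c "
from workcell import *
print(close_job())"
```

```text
the job is handed in; nothing more can be done
None
```

The job is handed in at about 24 s on the robot's clock: the carton is over on the board and both loose cups are nested in the fixed one. `close_job()` reports no verdict, so the judged result is not known to me.

- **Carton:** I pushed its top with the closed fingers until it fell. It now lies flat on the board, with its foot end about 140 mm to the -y side of the board centre (allowed 40 to 180 mm).
- **Cups:** I held each cup by its collar, tilted it against the lower side of the mouth and pushed it in along the axis. The second push ended at about 43 N measured at the wrist, against the 120 N limit.
- **Last checks:** Measured along the axis, the two seams and the top rim are at about 97, 133 and 168 mm. The 35 to 36 mm spacing means both shoulders sit on the rims below.
- **Bystanders:** The pot, can, jar and disc were found within about 10 mm of where they started. I did not re-measure the pack, wrench and screwdriver; the arm only passed well above them. At hand-in the gripper was open and clear above the cups.
- **Checks that disagreed or failed:**
  - The silhouette fit put the second cup at about 72.5 mm instead of 70. I put this down to a pixel of model offset, because the seam spacing is even.
  - The network missed cup B once before its grasp, so I used the earlier two-camera position.
  - The board was not found in the last top view; the carton figure uses the scene view.

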